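# Put the flask ring weights away on their storage post

### The arm

A 7-joint arm with a two-finger parallel gripper is mounted at the origin on a cart in front of the work surface, level with it; the furniture and walls round the work are solid. World frame = base frame: x ahead of the robot, y to its left, z up, the work surface at z = 0. Lengths are in mm, angles in rad, forces in N, time in s.
With the tool pointing down it reaches from about 400 to 875 mm from the base axis. Payload 4.4 kg.
Tool frame: the origin (TCP) lies midway between the tips of the shut fingers; the grasp point (between the pads) lies 19 mm behind it; z points along the fingers, y is the line along which they close (so a half turn about z gives the same grasp; the last joint's range is limited). The gripper opens to 85 mm and grips with 20 to 120 N. Pads are 22 mm wide; open, the fingers measure 114 mm over their backs; the gripper's body (76 mm by 85 mm) begins 54 mm behind the grasp point. The pads swing forward as they close: fully open they stand 13 mm farther back than shut.
Start: joints at [-1.241, 0.628, 0.038, 1.517, -0.027, 0.996, -0.02], TCP at [250.583, 599.771, 231.313] pointing down, gripper open.
Joint ranges: [-3.06, 3.06], [-0.37, 2.12], [-1.25, 1.32], [0.18, 2.47], [-1.1, 4.24], [0.23, 1.98], [-2.94, 2.94]. Speed limits (rad/s): [2.57, 2.57, 3.14, 3.14, 3.14, 3.14, 3.14].

### API

Orientations are given as [roll, pitch, yaw] about the fixed x, y, z axes, in that order (R = Rz(yaw) Ry(pitch) Rx(roll)).
In Python, from cell import readout, optics, order gives the robot as it stands.
- The arm moves only by the shell command python3 -m jog 'ROWS'. ROWS is a JSON object of lists of equal length, an entry for each row: "claw": the opening, from 0 (shut) to 1 (fully open); "xyz": the shift along the tool's x, y, z each as a share of 0.1 m, from -1 to 1, a list of three; "twist": the turn, a rotation vector about the tool's x, y, z each as a share of 180 degrees, from -1 to 1, a list of three. A call has 1 to 12 rows; each row shifts and turns the commanded pose from where the row before left it, along the tool's axes as they then stand; what a row does not reach is not made up. A row lasts 1/8 s, in which the tool goes at most 62.5 mm and 10.7 degrees, less where a joint would pass 70% of its speed; a pose out of reach is approached as far as the arm can. A call with a number of a shift or a turn outside -1 to 1 is refused whole. A call with a gripper value outside its range is refused whole. The fingers move at their own pace and stop on an object; the grip force is fixed at half the most. Time passes only in rows, so rows that do not move let the fingers close. It gives the time, the measured TCP pose, the force, the opening and the grip force at its end, in the units of the state.
- readout.read_state(): the state, without advancing time (a new reading comes with each control period).
- optics.get_image(name): name is "scene" or "top" or "wrist"; returns a dict with "color" (480x640x3 uint8, red, green, blue), "fovy" (degrees; the focal length in pixels is half the picture's height over the tangent of half this angle, whatever the lens; pixels are square), "cx", "cy" (the principal point, pixels), "view" (4x4, takes a point from world to camera coordinates). Camera axes: x right, y up, looking along -z (the intrinsics and any distortion apply to the point x, -y, -z); pixel columns grow to the right and rows downward; lengths in mm; the calibration is good to about 2 mm. A picture is of the moment at which its call begins. There is no depth.
- order.finish_job(): hands the job in; it is judged then, once.
Trained networks look in the newest picture that a camera, given by its name, has taken for a name from the list of things; names that differ only in an ending like _2 or _b are one class to them, and where a whole thing is asked for, a point or a joint stands for the part that bears it (a point fixed in the world has none). Each returns a list of dicts, best first, with "score" (0 to 1); they miss things now and then, are a little off and sometimes report something else, mostly with a low value. They report only what shows in the picture. A call takes as long as a camera call. They do not tell look-alikes from the thing itself.
- optics.boxes_of(camera, label): "rect" ([left, top, width, height] in pixels, round what is visible of it).
The state is a dict: "clock": time; "qpos": joint angles; "qd": joint speeds; "tau": joint torques, N m; "eef_pos": TCP position; "tool_rot": TCP orientation; "force": force on the tool from outside, world axes, zero at the start; "torque": the same for the moment, N m; "width": finger opening in mm; "gripper_force": force on a finger pad.
Only numpy, scipy, OpenCV 4.12 (cv2) and the standard library are available. Lean on these libraries where they do the work, as an engineer would, in place of code of your own. Each camera call takes 0.05 s, during which the arm holds its last target. There are 200 camera calls.

### The job

Put the two dark flask ring weights away on the post of the round white storage stand: first the wide ring, lowered down the post until it lies flat on the foot, then the narrow ring, lowered down the post until it lies flat on the wide one. Lower each one all the way before letting go of it; do not let it drop down the post.

Things in the scene. Friction and masses are not known exactly. Their poses are not given: they have to be found in the camera images.
- weight_stand: storage stand fixed to the worktop: a round white foot, 100 mm in diameter and 12 mm thick, with one upright steel post in its middle, 14 mm in diameter, domed tip 67 mm above the worktop (55 mm above the foot's top). Origin: centre of the underside of the foot, on the post's axis; z up. It stands between the two rings
- wide_ring: the wide ring weight: a plain dark rubber-coated ring lying flat, 66 mm outside diameter, 40 mm bore right through, 20 mm thick, about 0.3 kg. Origin: centre of its underside, on the bore's axis; z up through the bore. It starts lying on the worktop to the left or right of the stand; round, so it can be gripped across its outside in any direction
- narrow_ring: the narrow ring weight: same dark coating and shape but smaller, 46 mm outside diameter, 32 mm bore right through, 20 mm thick, about 0.15 kg. Origin: centre of its underside, on the bore's axis; z up through the bore. It starts lying on the worktop on the other side of the stand. (The tape roll, the flat dishes and the jar lid are bystanders)
Things that resemble listed ones, but are neither listed nor needed, are in the scene too. Leave any blue look-alike of the wide_ring alone.

How it is judged (in metres and radians):
On the way, in this order (a step that is already met when the one before it is completed fails the run):
1. the wide ring lies flat on the foot with the post through it (z of wide_ring in the frame of weight_stand between 0.0085 and 0.0155 m and horizontal distance between wide_ring and weight_stand below 0.015 m and angle between wide_ring's own z axis and vertical below 0.17 rad), for 0.2 s.
2. the narrow ring lies flat on the wide ring with the post through it (z of narrow_ring in the frame of weight_stand between 0.0275 and 0.0365 m and horizontal distance between narrow_ring and weight_stand below 0.013 m and angle between narrow_ring's own z axis and vertical below 0.17 rad), for 0.2 s.
At the end, for the whole second after the job is handed in: Post through both bores (axes within 15 mm for the wide ring, 13 mm for the narrow), both flat (10 degrees), at rest and released: wide ring's underside on the foot, 12 mm above the worktop (within 3.5 mm); narrow ring's underside on the wide one, 32 mm above it (within 4.5 mm) (all of step 1 and all of step 2 and linear speed of each of wide_ring, narrow_ring below 0.03 m/s); the robot touches nothing.
It fails at once if the wide ring falls down the post (faster than 0.6 m/s on it, a free drop of about 18 mm or more) (horizontal distance between wide_ring and weight_stand below 0.02 m and z of wide_ring in the frame of weight_stand below 0.066 m and linear speed of wide_ring above 0.6 m/s).
It fails at once if the narrow ring falls down the post (faster than 0.6 m/s on it, a free drop of about 18 mm or more) (horizontal distance between narrow_ring and weight_stand below 0.02 m and z of narrow_ring in the frame of weight_stand below 0.066 m and linear speed of narrow_ring above 0.6 m/s).
It also fails if it takes over 54 s, if anything falls off the work surface, if the arm or the gripper's body presses on something with over 40 N, if the wrist force passes 120 N, or if a joint passes its speed limit or range.

## Working session

There is one attempt and no reset: what is moved stays moved. The work goes in short steps, Python scripts to look and compute and a shell command to move; the robot and the scene stay as the last step left them, time stands still between calls to the robot, and variables do not carry over. Pictures are saved under pics/ and viewed, at most 13 in all, crops included, and the job is handed in when it is done.

```bash
mkdir -p pics
cat > h.py <<'E'
import numpy as np, cv2
from cell import readout, optics, order
def ray(im,u,v):
    f=240/np.tan(np.radians(im["fovy"])/2)
    V=np.array(im["view"]);R=V[:3,:3];c=-R.T@V[:3,3]
    d=R.T@np.array([(u-im["cx"])/f,-(v-im["cy"])/f,-1]);return c,d
def at(im,u,v,z):
    c,d=ray(im,u,v);return c+d*(z-c[2])/d[2]
def proj(im,p):
    f=240/np.tan(np.radians(im["fovy"])/2)
    q=np.array(im["view"])@np.append(p,1);return im["cx"]+f*q[0]/-q[2],im["cy"]-f*q[1]/-q[2]
E
python3 - <<'E'
from h import *
for n in ["top","scene"]:
    im=optics.get_image(n);cv2.imwrite(f"pics/{n}0.png",im["color"][:,:,::-1])
    print(n,im["fovy"],im["cx"],im["cy"],[k for k in im],np.round(ray(im,320,240),2).tolist())
    for l,z in [("weight_stand",12),("wide_ring",20),("narrow_ring",20)]:
        for b in optics.boxes_of(n,l):
            x,y,w,h=b["rect"];print(l,round(b["score"],2),np.round(b["rect"]),np.round(at(im,x+w/2,y+h/2,z)))
s=readout.read_state();print(s)
E
```

```text
top 46.19379508700895 319.3372423913056 237.87180502203967 ['color', 'fovy', 'cx', 'cy', 'view'] [[416.86, 94.67, 1307.68], [0.11, 0.01, -0.99]]
weight_stand 0.61 [336. 254.  46.  45.] [469.  21.  12.]
wide_ring 0.66 [253. 272.  29.  27.] [450. 232.  20.]
wide_ring 0.66 [150. 211.  29.  28.] [593. 470.  20.]
wide_ring 0.61 [184. 175.  30.  28.] [677. 392.  20.]
narrow_ring 0.66 [446. 285.  21.  14.] [ 430. -198.   20.]
narrow_ring 0.54 [336. 253.  46.  48.] [468.  22.  20.]
scene 44.72317757113525 321.6098081835901 232.34568132028883 ['color', 'fovy', 'cx', 'cy', 'view'] [[-586.82, -202.69, 552.25], [0.88, 0.23, -0.41]]
weight_stand 0.58 [336. 238.  36.  42.] [495.   8.  12.]
wide_ring 0.65 [158. 217.  33.  22.] [561. 453.  20.]
narrow_ring 0.76 [444. 276.  22.  20.] [ 405. -203.   20.]
{'clock': 0.4, 'qpos': array([-1.24078395,  0.62855655,  0.0384629 ,  1.51753094, -0.02702797,
        0.99628702, -0.02001936]), 'qd': array([ 0.00039968, -0.00093703,  0.00239603, -0.00215569, -0.00116261,
        0.00073616,  0.00043367]), 'tau': array([-3.88607405e-04, -5.62666440e+01,  1.22421227e+00, -1.93478197e+01,
        1.09211484e-02,  4.28218249e-03,  1.29551486e-05]), 'eef_pos': array([250.53637075, 599.69844652, 231.16922102]), 'tool_rot': array([-3.14132687e+00, -6.71944289e-05,  2.74574774e+00]), 'force': array([-0.66148464, -0.48433013, -0.28840799]), 'torque': array([ 0.01102278, -0.08519143,  0.01651404]), 'gripper_force': 0.0, 'width': 85.40323794623573}
```

View pics/top0.png

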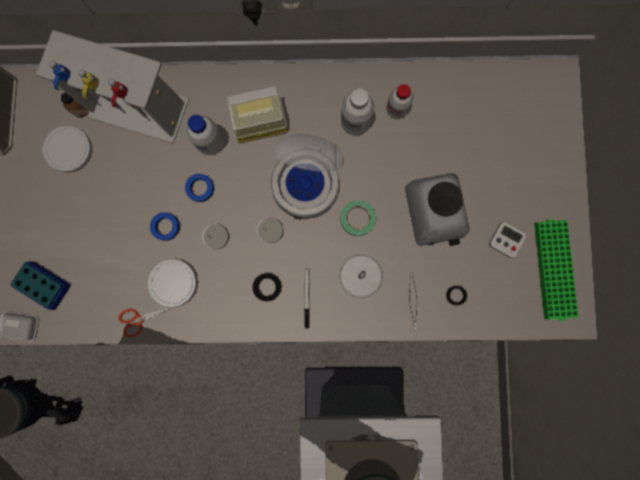

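View pics/scene0.png

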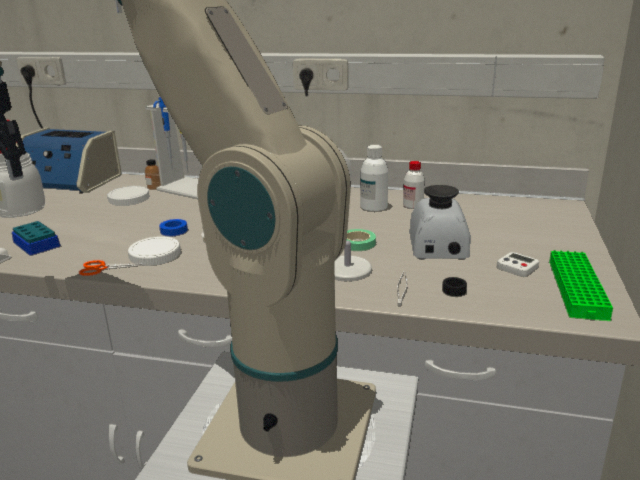

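Candidates in the top picture:
- Wide ring: the dark ring at (267,287). The blue rings at (199,187) and (165,226) are look-alikes, and the green tape roll is at (358,218).
- Narrow ring: the small dark ring at (457,295). The black balance pan at (445,200) could be mistaken for it.
- Stand: the white foot with a post at (361,276). The dishes at (172,283) and (67,149) have no post.

I choose the dark rings and the foot with the post. Next I check them in a crop and measure them.

Run:
```python
from h import *
im=optics.get_image("top");c=im["color"]
cv2.imwrite("pics/crop.png",cv2.resize(c[240:330,240:480,::-1],(780,292),interpolation=cv2.INTER_CUBIC))
g=c.max(2).astype(np.uint8)
for nm,(u,v),lo,z in [("wide",(267,287),1,20),("narrow",(457,295),1,20),("stand",(361,276),0,12)]:
    m=np.zeros_like(g);r=28;w=g[v-r:v+r,u-r:u+r]
    b=(w<75) if lo else ((w>150)&(c[v-r:v+r,u-r:u+r].ptp(2)<12) if hasattr(c,'ptp') else (np.ptp(c[v-r:v+r,u-r:u+r],axis=2)<12)&(w>120))
    m[v-r:v+r,u-r:u+r]=b
    cs,_=cv2.findContours(m,cv2.RETR_EXTERNAL,cv2.CHAIN_APPROX_NONE);k=max(cs,key=cv2.contourArea)
    e=cv2.minEnclosingCircle(k);(x,y),ax,_=cv2.fitEllipse(k)
    print(nm,np.round(e[0],1),round(e[1],1),(round(x,1),round(y,1)),np.round(ax,1),np.round(at(im,x,y,z),1))
for x in (0,600):print(np.round(proj(im,[450,x,0])))
im=optics.get_image("wrist");print(np.round(ray(im,320,240),2).tolist(),im["fovy"])
```

```text
wide [266.8 286.6] 14.4 (266.7, 286.6) [27.2 28.3] [448.1 233.8  20. ]
narrow [456.  295.4] 10.6 (456.1, 295.0) [18.9 20.7] [ 423.4 -196.6   20. ]Traceback (most recent call last):
  File "<stdin>", line 10, in <module>
cv2.error: OpenCV(4.12.0) /io/opencv/modules/imgproc/src/shapedescr.cpp:361: error: (-201:Incorrect size of input array) There should be at least 5 points to fit the ellipse in function 'fitEllipseNoDirect'
```

View pics/crop.png

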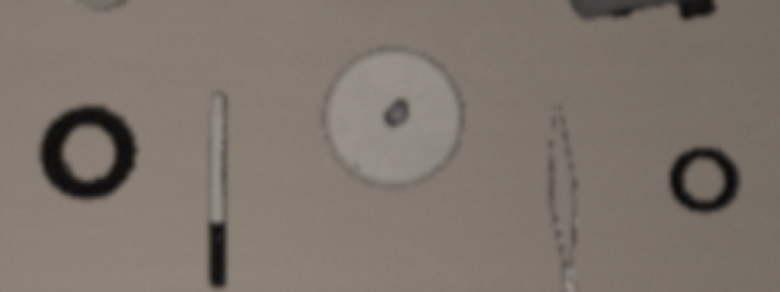

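The crop shows the plain dark wide ring, the white foot with its post centred near px (361,276), and the small dark narrow ring, so the choice holds. I move above the wide ring.

```bash
python3 -m jog '{"claw":[1,1,1,1,1,1,1,1,1,1,1],"xyz":[[-0.36,-0.29,0],[-0.36,-0.29,0],[-0.36,-0.29,0],[-0.36,-0.29,0],[-0.36,-0.29,0],[-0.36,-0.29,0],[-0.36,-0.29,0],[-0.36,-0.29,0],[-0.36,-0.29,0],[0,0,0.5],[0,0,0]],"twist":[[0,0,0],[0,0,0],[0,0,0],[0,0,0],[0,0,0],[0,0,0],[0,0,0],[0,0,0],[0,0,0],[0,0,0],[0,0,0]]}'
python3 - <<'E'
from h import *
im=optics.get_image("wrist");cv2.imwrite("pics/w1.png",im["color"][:,:,::-1])
s=readout.read_state();print(s["clock"],s["eef_pos"],s["tool_rot"],s["qpos"],s["width"])
print(np.round(ray(im,320,240),2).tolist(),im["fovy"])
for p in ([448.1,233.8,20],[469,18,12],s["eef_pos"]):print(np.round(proj(im,p)))
for l in ("wide_ring","weight_stand"):
  for b in optics.boxes_of("wrist",l):
    x,y,w,h=b["rect"];print(l,round(b["score"],2),np.round(b["rect"]),np.round(at(im,x+w/2,y+h/2,20),1))
im=optics.get_image("top");print("stand top",at(im,360.9,276.1,12))
E
```

```text
clock: 1.82
eef_pos: [446.8, 232.5, 179.2]
tool_rot: [-3.136, -0.004, 2.745]
force: [0.2, -0.0, -0.6]
width: 85.2
gripper_force: 0.0
1.875 [447.92842306 233.81556407 180.81185556] [-3.13930813e+00 -2.19456459e-03  2.74601707e+00] [-0.57015517  0.4958735   0.04853366  1.96857956 -0.03725805  0.68111891
  0.67678676] 85.3910265082293
[[384.2, 258.94, 322.43], [0.26, -0.1, -0.96]] 64.15363615530487
[320. 218.]
[109. 327.]
[322. 306.]
wide_ring 0.89 [280. 176.  75.  79.] [445.2 233.   20. ]
wide_ring 0.57 [590. 224.  50.  77.] [577.1 445.2  20. ]
wide_ring 0.57 [538. 344.  70.  30.] [653.9 393.4  20. ]
stand top [469.4154164   17.84950467  12.        ]
```

View pics/w1.png

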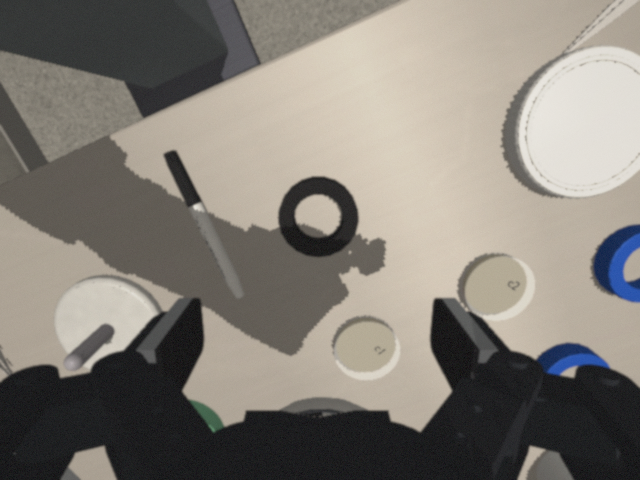

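The wrist view shows the dark ring at (318,216), against a prediction of (320,218), so the position agrees. The stand is at lower left near (108,318). Descending.

```bash
python3 -m jog '{"claw":[1,1,1,1,1,1,1,1],"xyz":[[0,0,0.4],[0,0,0.4],[0,0,0.4],[0,0,0.3],[0,0,0.2],[0,0,0.08],[0,0,0.06],[0,0,0]],"twist":[[0,0,0],[0,0,0],[0,0,0],[0,0,0],[0,0,0],[0,0,0],[0,0,0],[0,0,0]]}'
python3 - <<'E'
from h import *
im=optics.get_image("wrist");cv2.imwrite("pics/w2.png",im["color"][:,:,::-1])
s=readout.read_state();print(s["clock"],s["eef_pos"],s["tool_rot"],s["force"])
E
```

```text
clock: 3.02
eef_pos: [449.3, 234.4, -2.2]
tool_rot: [3.141, 0.001, 2.746]
force: [0.8, 0.4, -0.8]
width: 85.5
gripper_force: 0.0
3.075 [449.36275801 234.39412894  -2.022101  ] [3.14059949e+00 7.23380460e-04 2.74591168e+00] [ 0.05025532 -0.02015026 -0.45464299]
```

View pics/w2.png

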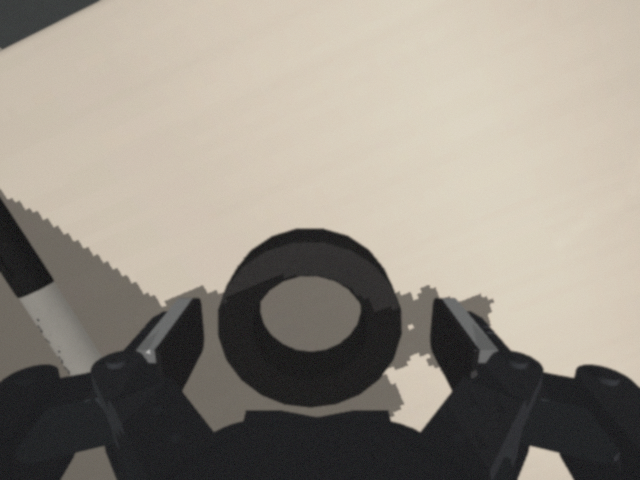

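The ring (centre about (310,318)) sits between the pads, so I close on it.

```bash
python3 -m jog '{"claw":[1,0,0,0,0,0,0,0],"xyz":[[0,0,0.03],[0,0,0],[0,0,0],[0,0,0],[0,0,0],[0,0,0],[0,0,0],[0,0,0]],"twist":[[0,0,0],[0,0,0],[0,0,0],[0,0,0],[0,0,0],[0,0,0],[0,0,0],[0,0,0]]}'
```

```text
clock: 4.08
eef_pos: [448.5, 233.4, -4.8]
tool_rot: [-3.141, -0.0, 2.744]
force: [-1.9, -2.4, 10.0]
width: 64.4
gripper_force: 64.0
```

```bash
python3 -m jog '{"claw":[0,0,0,0,0,0,0],"xyz":[[0,0,-0.05],[0,0,-0.2],[0,0,-0.4],[0,0,-0.4],[0,0,-0.4],[0,0,-0.2],[0,0,0]],"twist":[[0,0,0],[0,0,0],[0,0,0],[0,0,0],[0,0,0],[0,0,0],[0,0,0]]}'
python3 - <<'E'
from h import *
im=optics.get_image("wrist");cv2.imwrite("pics/w3.png",im["color"][:,:,::-1])
s=readout.read_state();print(s["clock"],s["eef_pos"],s["tool_rot"],s["force"],s["width"])
print(np.round([proj(im,p) for p in ([469.4,17.8,12],[469.4,17.8,67])]))
print([ (np.round(b["rect"]),b["score"]) for b in optics.boxes_of("wrist","weight_stand")])
print([ (np.round(b["rect"]),b["score"]) for b in optics.boxes_of("wrist","wide_ring")])
y=s["tool_rot"][2];d=np.array([469.4,17.8])-s["eef_pos"][:2]
print("tool dx,dy",d@[np.cos(y),np.sin(y)],d@[np.sin(y),-np.cos(y)])
E
```

```text
clock: 4.95
eef_pos: [449.5, 234.5, 160.5]
tool_rot: [3.139, 0.002, 2.746]
force: [0.3, -0.5, -3.9]
width: 64.3
gripper_force: 67.8
5.0 [448.72732126 234.04781381 159.2926957 ] [3.14120902e+00 1.73530015e-04 2.74605156e+00] [-0.29412191 -0.4977236  -4.23185309] 64.05784232571877
[[ 91. 336.]
 [ 48. 376.]]
[(array([ 36., 280., 115.,  97.]), 0.74)]
[(array([559., 351.,  63.,  46.]), 0.85), (array([226., 232., 183., 180.]), 0.79), (array([600., 227.,  40.,  81.]), 0.62)]
tool dx,dy -102.39842212409906 -191.5855938521254
```

View pics/w3.png

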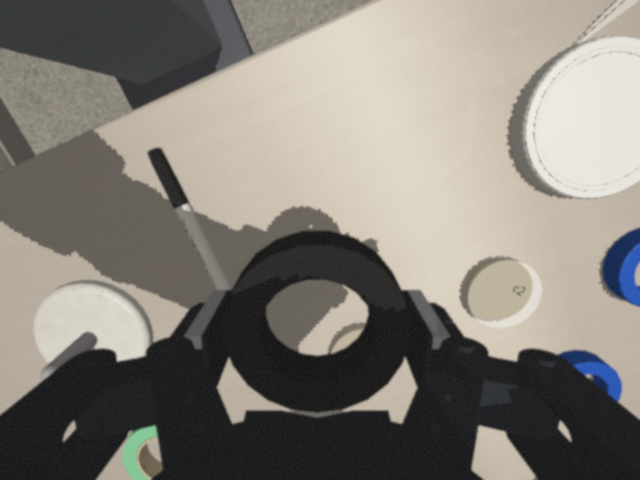

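The wide ring is held level. The stand is at about (92,335), with the post tip near (45,373), both matching the prediction. Moving over the post.

```bash
python3 -m jog '{"claw":[0,0,0,0,0,0,0,0,0],"xyz":[[-0.1,-0.2,0],[-0.2,-0.36,0],[-0.2,-0.36,0],[-0.2,-0.36,0],[-0.2,-0.36,0],[-0.12,-0.27,0],[0,0,0.3],[0,0,0.15],[0,0,0]],"twist":[[0,0,0],[0,0,0],[0,0,0],[0,0,0],[0,0,0],[0,0,0],[0,0,0],[0,0,0],[0,0,0]]}'
python3 - <<'E'
from h import *
im=optics.get_image("wrist");a=im["color"][:,:,::-1]
cv2.imwrite("pics/w4.png",a)
s=readout.read_state();print(s["clock"],s["eef_pos"],s["tool_rot"],s["force"],s["width"])
print(np.round([proj(im,p) for p in ([469.4,17.8,67],[469.4,17.8,12])]))
E
```

```text
clock: 6.22
eef_pos: [467.6, 18.3, 112.3]
tool_rot: [-3.139, -0.005, 2.746]
force: [-0.3, -0.3, -2.9]
width: 64.2
gripper_force: 67.7
6.275 [468.43436132  18.39478777 113.20505764] [-3.14022785e+00 -2.68510949e-03  2.74580766e+00] [-0.14378877 -0.44906    -3.01768889] 64.12439368680334
[[318. 269.]
 [318. 240.]]
```

View pics/w4.png

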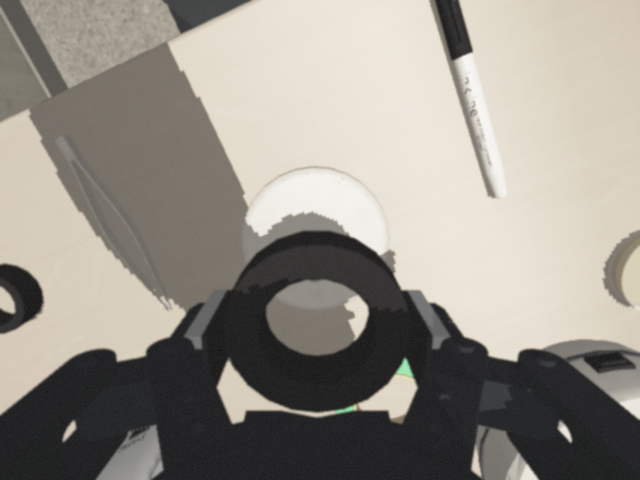

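The foot centre is at about (316,238), against a predicted (318,240), so the ring is aligned to within 2 mm. Lowering.

```bash
python3 -m jog '{"claw":[0,0,0,0,0,0,0],"xyz":[[0,0,0.2],[0,0,0.2],[0,0,0.2],[0,0,0.2],[0,0,0.15],[0,0,0.05],[0,0,0]],"twist":[[0,0,0],[0,0,0],[0,0,0],[0,0,0],[0,0,0],[0,0,0],[0,0,0]]}'
```

```text
clock: 7.15
eef_pos: [470.0, 18.4, 16.2]
tool_rot: [-3.14, -0.004, 2.747]
force: [-0.0, -0.6, -2.8]
width: 64.4
gripper_force: 67.8
```

```bash
python3 -m jog '{"claw":[0,0,0,0],"xyz":[[0,0,0.03],[0,0,0.03],[0,0,0.02],[0,0,0]],"twist":[[0,0,0],[0,0,0],[0,0,0],[0,0,0]]}'
```

```text
clock: 7.65
eef_pos: [469.6, 18.4, 8.2]
tool_rot: [-3.139, -0.004, 2.746]
force: [-0.3, 0.3, -3.2]
width: 64.4
gripper_force: 67.8
```

```bash
python3 -m jog '{"claw":[0,0,0],"xyz":[[0,0,0.02],[0,0,0.01],[0,0,0]],"twist":[[0,0,0],[0,0,0],[0,0,0]]}'
```

```text
clock: 8.02
eef_pos: [469.8, 18.5, 7.2]
tool_rot: [-3.14, -0.002, 2.746]
force: [-4.1, 0.3, 22.4]
width: 63.9
gripper_force: 70.2
```

Contact with the foot came at the expected height. I ease back 1 mm, release and rise.

```bash
python3 -m jog '{"claw":[0,1,1,1,1,1,1,1,1,1],"xyz":[[0,0,-0.01],[0,0,0],[0,0,0],[0,0,0],[0,0,0],[0,0,-0.2],[0,0,-0.5],[0,0,-0.5],[0,0,-0.3],[0,0,0]],"twist":[[0,0,0],[0,0,0],[0,0,0],[0,0,0],[0,0,0],[0,0,0],[0,0,0],[0,0,0],[0,0,0],[0,0,0]]}'
python3 - <<'E'
from h import *
im=optics.get_image("wrist");cv2.imwrite("pics/w5.png",im["color"][:,:,::-1])
s=readout.read_state();print(s["clock"],s["eef_pos"],s["tool_rot"],s["qpos"],s["width"])
print(np.round([proj(im,p) for p in ([469.4,17.8,32],[469.4,17.8,67],[423.4,-196.6,20])]))
for l in ("wide_ring","narrow_ring"):
  for b in optics.boxes_of("wrist",l):
    x,y,w,h=b["rect"];print(l,round(b["score"],2),np.round(b["rect"]),np.round(at(im,x+w/2,y+h/2,20),1))
y=s["tool_rot"][2];d=np.array([423.4,-196.6])-s["eef_pos"][:2]
print("tool dx,dy",d@[np.cos(y),np.sin(y)],d@[np.sin(y),-np.cos(y)])
E
```

```text
clock: 9.28
eef_pos: [471.8, 18.4, 158.1]
tool_rot: [-3.141, 0.0, 2.745]
force: [0.9, 0.3, 0.4]
width: 85.4
gripper_force: 0.0
9.325 [470.74727988  18.22022182 156.70478167] [-3.14002864e+00 -2.45682238e-03  2.74537654e+00] [ 0.1976088   0.52152725 -0.42122934  2.0696054   0.35688435  0.62250497
  0.70692016] 85.47086287234653
[[315. 224.]
 [315. 237.]
 [ 40. 271.]]
wide_ring 0.72 [269. 176.  90.  90.] [469.4  16.6  20. ]
narrow_ring 0.66 [  5. 239.  74.  59.] [ 422.7 -193.8   20. ]
tool dx,dy -39.22646188809112 -216.45040379584114
```

View pics/w5.png

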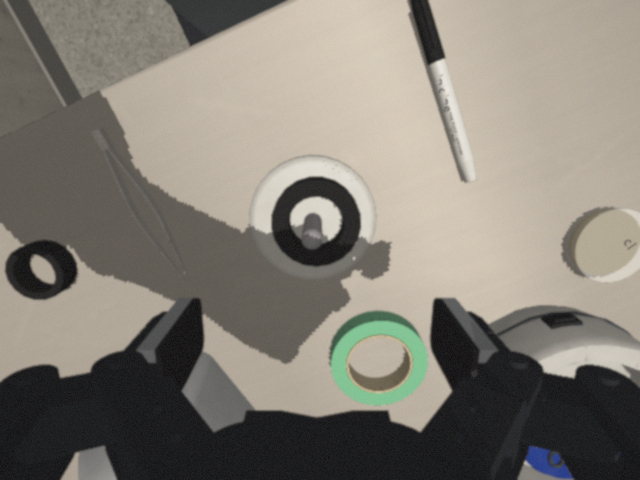

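The wide ring lies on the foot, concentric with it at (316,221), and the post comes up through the bore. The narrow ring is at (42,268). Moving to it.

```bash
python3 -m jog '{"claw":[1,1,1,1,1,1,1,1,1],"xyz":[[-0.07,-0.36,0],[-0.07,-0.36,0],[-0.07,-0.36,0],[-0.06,-0.36,0],[-0.06,-0.36,0],[-0.06,-0.35,0],[0,0,0.3],[0,0,0.2],[0,0,0]],"twist":[[0,0,0],[0,0,0],[0,0,0],[0,0,0],[0,0,0],[0,0,0],[0,0,0],[0,0,0],[0,0,0]]}'
python3 - <<'E'
from h import *
im=optics.get_image("wrist");c=im["color"]
s=readout.read_state();print(s["clock"],s["eef_pos"],s["tool_rot"],s["qpos"])
u,v=proj(im,[423.2,-195.5,20]);print(u,v)
for b in optics.boxes_of("wrist","narrow_ring"):
    x,y,w,h=b["rect"];print(round(b["score"],2),np.round(b["rect"]),np.round(at(im,x+w/2,y+h/2,13),1))
    p=at(im,x+w/2,y+h/2,13)[:2];y=s["tool_rot"][2];d=p-s["eef_pos"][:2]
    print("tool dx,dy",d@[np.cos(y),np.sin(y)],d@[np.sin(y),-np.cos(y)])
cv2.imwrite("pics/w6.png",c[:,:,::-1])
E
```

```text
clock: 10.55
eef_pos: [421.3, -194.2, 104.2]
tool_rot: [-3.139, -0.01, 2.746]
force: [0.3, 1.2, 0.6]
width: 85.2
gripper_force: 0.0
10.6 [ 422.20874445 -194.30992466  105.221535  ] [-3.13954693 -0.00778408  2.74667789] [ 0.62739753  0.60597444 -0.37351498  2.12293623  0.45404339  0.49723971
  1.08475114]
316.9218749755919 248.4583763981976
0.91 [270. 211.  74.  74.] [ 422.4 -202.    13. ]
tool dx,dy -3.102843374889531 -7.049904024601123
```

View pics/w6.png

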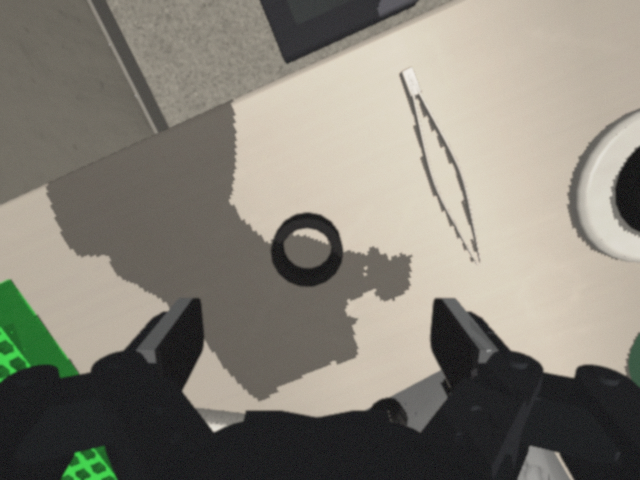

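The narrow ring is at (307,249), about 6 mm off the pad midline at 317. I correct that and descend.

```bash
python3 -m jog '{"claw":[1,1,1,1,1,1,1],"xyz":[[-0.02,-0.06,0.2],[0,0,0.3],[0,0,0.3],[0,0,0.15],[0,0,0.07],[0,0,0],[0,0,0]],"twist":[[0,0,0],[0,0,0],[0,0,0],[0,0,0],[0,0,0],[0,0,0],[0,0,0]]}'
python3 - <<'E'
from h import *
im=optics.get_image("wrist");c=im["color"]
print(readout.read_state()["eef_pos"])
cv2.imwrite("pics/w7.png",c[:,:,::-1])
E
```

```text
clock: 11.52
eef_pos: [422.8, -201.6, 5.1]
tool_rot: [-3.14, -0.003, 2.746]
force: [0.1, -0.3, 0.4]
width: 85.3
gripper_force: 0.0
[ 422.73658845 -201.62898968    5.17844227]
```

View pics/w7.png

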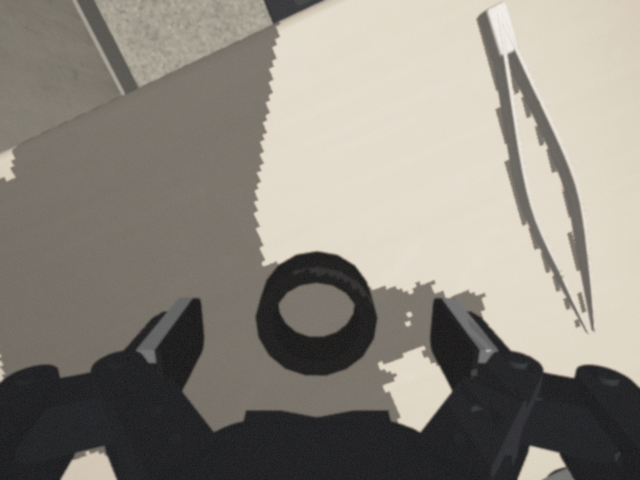

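The ring is centred between the pads at (317,313). I go 4 mm lower and close.

```bash
python3 -m jog '{"claw":[1,0,0,0,0,0,0,0,0],"xyz":[[0,0,0.04],[0,0,0],[0,0,0],[0,0,0],[0,0,0],[0,0,0],[0,0,0],[0,0,0],[0,0,0]],"twist":[[0,0,0],[0,0,0],[0,0,0],[0,0,0],[0,0,0],[0,0,0],[0,0,0],[0,0,0],[0,0,0]]}'
```

```text
clock: 12.7
eef_pos: [422.3, -201.6, 1.2]
tool_rot: [-3.139, -0.003, 2.746]
force: [-1.2, 0.1, 8.3]
width: 43.7
gripper_force: 60.4
```

```bash
python3 -m jog '{"claw":[0,0,0,0,0,0],"xyz":[[0,0,-0.05],[0,0,-0.2],[0,0,-0.4],[0,0,-0.4],[0,0,-0.2],[0,0,0]],"twist":[[0,0,0],[0,0,0],[0,0,0],[0,0,0],[0,0,0],[0,0,0]]}'
python3 - <<'E'
from h import *
s=readout.read_state()
y=s["tool_rot"][2];d=np.array([469.4,17.8])-s["eef_pos"][:2]
print("tool dx,dy",s["eef_pos"],d@[np.cos(y),np.sin(y)],d@[np.sin(y),-np.cos(y)])
E
```

```text
clock: 13.45
eef_pos: [423.5, -201.8, 126.7]
tool_rot: [-3.139, -0.001, 2.745]
force: [0.9, -1.3, -0.6]
width: 43.6
gripper_force: 61.6
tool dx,dy [ 423.49999143 -201.79561215  126.67099434] 42.44270098454272 220.28994710502107
```

```bash
python3 -m jog '{"claw":[0,0,0,0,0,0,0,0],"xyz":[[0.04,0.2,0],[0.07,0.36,0],[0.07,0.36,0],[0.07,0.36,0],[0.07,0.36,0],[0.07,0.36,0],[0.03,0.2,0],[0,0,0]],"twist":[[0,0,0],[0,0,0],[0,0,0],[0,0,0],[0,0,0],[0,0,0],[0,0,0],[0,0,0]]}'
python3 - <<'E'
from h import *
im=optics.get_image("wrist");cv2.imwrite("pics/w8.png",im["color"][:,:,::-1])
s=readout.read_state();print(s["eef_pos"],s["force"],s["width"],s["tool_rot"])
print(np.round([proj(im,p) for p in ([469.4,17.8,67],[469.4,17.8,12],s["eef_pos"]+[0,0,10])]))
for l in ("narrow_ring","wide_ring","weight_stand"):print(l,[(np.round(b["rect"]),round(b["score"],2)) for b in optics.boxes_of("wrist",l)])
E
```

```text
clock: 14.45
eef_pos: [468.5, 19.6, 124.2]
tool_rot: [-3.14, -0.006, 2.749]
force: [1.6, -0.6, -1.2]
width: 43.1
gripper_force: 61.5
[467.93258994  17.94364646 124.12447148] [-0.23877497 -0.4002775  -1.81122418] 43.32346019773399 [-3.13799647 -0.00621256  2.74748318]
[[315. 261.]
 [316. 235.]
 [313. 315.]]
narrow_ring [(array([255., 253., 121., 129.]), 0.68)]
wide_ring []
weight_stand [(array([243., 164., 142., 134.]), 0.95)]
```

View pics/w8.png

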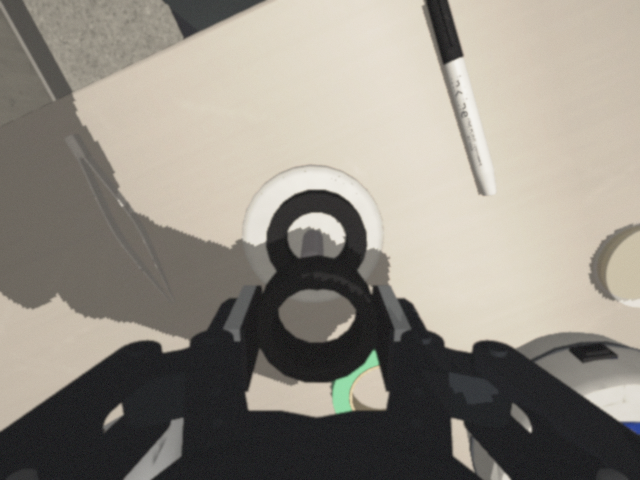

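The narrow ring is held level at (316,318). The post and the wide ring are at column 315, directly ahead as predicted. Lowering.

```bash
python3 -m jog '{"claw":[0,0,0,0,0,0],"xyz":[[0,0,0.15],[0,0,0.15],[0,0,0.15],[0,0,0.15],[0,0,0.05],[0,0,0]],"twist":[[0,0,0],[0,0,0],[0,0,0],[0,0,0],[0,0,0],[0,0,0]]}'
```

```text
clock: 15.4
eef_pos: [468.1, 17.6, 59.6]
tool_rot: [-3.139, -0.005, 2.746]
force: [0.5, 0.5, -0.7]
width: 43.2
gripper_force: 61.5
```

```bash
python3 -m jog '{"claw":[0,0,0,0,0,0],"xyz":[[0,0,0.1],[0,0,0.08],[0,0,0.04],[0,0,0.02],[0,0,0.01],[0,0,0]],"twist":[[0,0,0],[0,0,0],[0,0,0],[0,0,0],[0,0,0],[0,0,0]]}'
```

```text
clock: 16.15
eef_pos: [468.5, 17.9, 35.2]
tool_rot: [-3.139, -0.004, 2.746]
force: [-0.2, -0.5, -2.4]
width: 43.5
gripper_force: 61.6
```

```bash
python3 -m jog '{"claw":[0,0,0,0],"xyz":[[0,0,0.01],[0,0,0.01],[0,0,0.01],[0,0,0]],"twist":[[0,0,0],[0,0,0],[0,0,0],[0,0,0]]}'
```

```text
clock: 16.65
eef_pos: [468.5, 17.8, 33.2]
tool_rot: [-3.139, -0.003, 2.746]
force: [-1.6, -0.1, 12.0]
width: 43.4
gripper_force: 63.0
```

Contact came at the expected height. Releasing slowly and rising.

```bash
python3 -m jog '{"claw":[0,1,1,1,1,1,1,1,1,1,1],"xyz":[[0,0,0],[0,0,0],[0,0,0],[0,0,0],[0,0,0],[0,0,0],[0,0,-0.2],[0,0,-0.5],[0,0,-0.5],[0,0,-0.2],[0,0,0]],"twist":[[0,0,0],[0,0,0],[0,0,0],[0,0,0],[0,0,0],[0,0,0],[0,0,0],[0,0,0],[0,0,0],[0,0,0],[0,0,0]]}'
python3 - <<'E'
from h import *
im=optics.get_image("wrist")
u,v=map(int,proj(im,[469.4,17.8,40]))
cv2.imwrite("pics/w9.png",cv2.resize(im["color"][max(0,v-80):v+80,u-100:u+100,::-1],(600,480),interpolation=cv2.INTER_CUBIC));print(u,v)
for l,z in (("narrow_ring",42),("wide_ring",25)):
  for b in optics.boxes_of("wrist",l):
    x,y,w,h=b["rect"];print(l,round(b["score"],2),np.round(b["rect"]),np.round(at(im,x+w/2,y+h/2,z),1))
E
```

```text
clock: 18.02
eef_pos: [470.1, 17.8, 173.4]
tool_rot: [-3.141, -0.001, 2.745]
force: [-0.2, -0.1, 0.0]
width: 85.5
gripper_force: 0.0
317 223
narrow_ring 0.81 [286. 192.  59.  65.] [469.2  16.6  42. ]
wide_ring 0.66 [275. 177.  84.  84.] [469.   17.7  25. ]
```

View pics/w9.png

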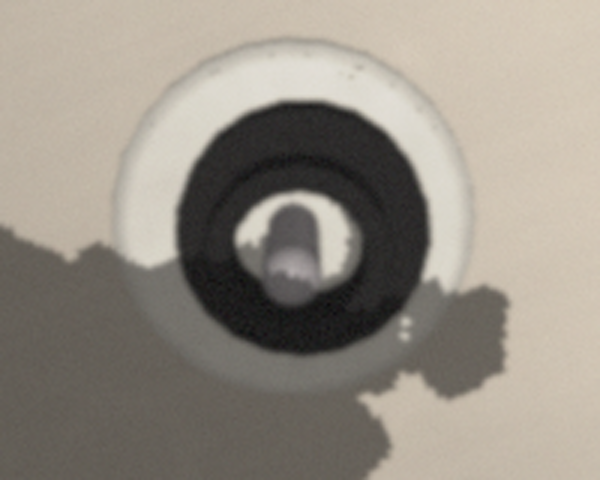

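The picture shows both rings flat and concentric on the foot, with the post coming up through the bores at crop (295,260). The gripper is clear. Handing in.

```bash
python3 -c "
from cell import order
print(order.finish_job())"
```

```text
the job is handed in; nothing more can be done
None
```

Both rings are on the post, with the wide ring flat on the foot and the narrow ring flat on it; each was lowered to contact before release, and the job was handed in after about 18 s of the 54 s, with no verdict returned.

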